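Set up the tea-light holder

ROBOT

A 7-joint arm with a two-finger parallel gripper is mounted at the origin on a cart in front of the work surface, level with it; the furniture and walls round the work are solid. World frame = base frame: x ahead of the robot, y to its left, z up, the work surface at z = 0. Lengths are in mm, angles in rad, forces in N, time in s.
With the tool pointing down it reaches from about 400 to 850 mm from the base axis. Payload 4.4 kg.
Tool frame: the origin (TCP) lies midway between the tips of the shut fingers; the grasp point (between the pads) lies 19 mm behind it; z points along the fingers, y is the line along which they close (so a half turn about z gives the same grasp; the last joint's range is limited). The gripper opens to 94 mm and grips with 3 to 60 N. Pads are 16 mm wide; open, the fingers measure 119 mm over their backs; the gripper's body (75 mm by 177 mm) begins 78 mm behind the grasp point.
Start: joints at [-1.254, 0.628, 0.038, 1.517, -0.027, 0.996, -0.02], TCP at [242.764, 602.979, 205.478] pointing down, gripper open.
Joint ranges: [-3.06, 3.06], [-0.37, 2.12], [-1.25, 1.32], [0.18, 2.47], [-1.1, 4.24], [0.23, 1.98], [-2.94, 2.94]. Speed limits (rad/s): [2.57, 2.57, 3.14, 3.14, 3.14, 3.14, 3.14].

INTERFACE

Orientations are given as [roll, pitch, yaw] about the fixed x, y, z axes, in that order (R = Rz(yaw) Ry(pitch) Rx(roll)).
In Python, from bench import * gives the robot as it stands.
- The arm moves only by the tool jog_arm, never from a script. Its argument "steps" is a list of rows, each a list of 3 entries, a list of its own where there are three numbers: the turn, a rotation vector about the world's x, y, z scaled (see below), then the shift along the world's x, y, z scaled (see below), then the gripper command: -1 is fully open, 1 is shut, values between are in proportion. A call has 1 to 10 rows; each row shifts and turns the commanded pose from where the row before left it; what a row does not reach is not made up. The controller multiplies each number of a shift by 0.02 m and each number of a turn by 4 degrees. A row lasts 1/8 s, in which the tool goes at most 62.5 mm and 10.7 degrees, less where a joint would pass 70% of its speed; a pose out of reach is approached as far as the arm can. A call with a number of a shift or a turn outside -1 to 1 is refused whole. A call with a gripper value outside its range is refused whole. The fingers move at their own pace and stop on an object; "squeeze" is the grip in N (left out, the last holds). Time passes only in rows, so rows that do not move let the fingers close. It gives the time, the measured TCP pose, the force, the opening and the grip force at its end, in the units of the state.
- state(): the state, without advancing time (a new reading comes with each control period).
- camera(name): name is "scene" or "top" or "wrist"; returns a dict with "frame" (400x640x3 uint8, blue, green, red), "fx", "fy", "cx", "cy" (pixels), "dist" ([k1, k2, p1, p2, k3] as OpenCV has them; the pictures are not rectified), "eye" and "orientation" of the camera in the world. Camera axes: x right, y up, looking along -z (the intrinsics and any distortion apply to the point x, -y, -z); pixel columns grow to the right and rows downward; lengths in mm; the calibration is good to about 2 mm. A picture is of the moment at which its call begins. There is no depth.
- job_done(): hands the job in; it is judged then, once.
The state is a dict: "time_s": time; "joints": joint angles; "joint_velocities": joint speeds; "joint_efforts": joint torques, N m; "tcp_pos": TCP position; "ee_rot": TCP orientation; "ft_force": force on the tool from outside, world axes, zero at the start; "torque": the same for the moment, N m; "opening": finger opening in mm; "grasp_force": force on a finger pad.
Only numpy, scipy, OpenCV 4.12 (cv2) and the standard library are available. Lean on these libraries where they do the work, as an engineer would, in place of code of your own. Each camera call takes 0.05 s, during which the arm holds its last target. There are 200 camera calls.

TASK

Get the table candles ready: the wooden tea-light holder stands on end, so push it over, high on its saucer side, so that it lies on its back with the five metal saucers facing up; do not lift it off the worktop. Then take every tea light from the sorting tray and stand it upright in the middle of a saucer of its own, with no edge overhanging the saucer (any of the holder's five saucers or the one on the small round stand will do). Leave the mug and the jar at the back alone.

Things in the scene. Friction and masses are not known exactly. Their poses are not given: they have to be found in the camera images.
- holder: wooden tea-light holder, a block 54 x 76 x 290 mm (x, y, z), about 0.75 kg, starting on end: origin at the centre of its foot end, z along its length, x out of the face with five dark round saucers. Balance point 145 mm up; falls by itself once leaned 11 degrees. Pushed high on the saucer face it falls on its back; the saucers' tops are then 57 mm above the worktop
- tray: loose shallow white tray, 196 x 156 mm (x, y), floor 3 mm thick, wall tops 9 mm above its underside (a tea light stands 9 mm above them); compartments 92 (x) x 46.7 mm (y), centres at x = -48, 48 and y = -50.7, 0, 50.7 mm; origin at the centre of its underside. Fingers closing along the tray's x have room beside a tea light; along y its neighbours are in the way
- mug: bystander: white mug with a leaf pattern, 82 x 112 x 94 mm, standing at the back; origin at the centre of its underside; leave alone
- jar: bystander: glass jar with a red lid, 65 mm across, 100 mm high, standing at the back left; origin at the centre of its underside; leave alone
- saucer1 (a point): centre of the outer face of saucer 1, a flat disc 52 mm across and 3 mm proud of the block, 33 mm from the holder's foot end (pitch 56 mm); its x axis is the holder's x, pointing out of the saucer
- saucer2 (a point): centre of the outer face of saucer 2, a flat disc 52 mm across and 3 mm proud of the block, 89 mm from the holder's foot end (pitch 56 mm); its x axis is the holder's x, pointing out of the saucer
- saucer3 (a point): centre of the outer face of saucer 3, a flat disc 52 mm across and 3 mm proud of the block, 145 mm from the holder's foot end (pitch 56 mm); its x axis is the holder's x, pointing out of the saucer
- saucer4 (a point): centre of the outer face of saucer 4, a flat disc 52 mm across and 3 mm proud of the block, 201 mm from the holder's foot end (pitch 56 mm); its x axis is the holder's x, pointing out of the saucer
- saucer5 (a point): centre of the outer face of saucer 5, a flat disc 52 mm across and 3 mm proud of the block, 257 mm from the holder's foot end (pitch 56 mm); its x axis is the holder's x, pointing out of the saucer
- stand: single-light stand, a loose low wooden disc 80 mm across and 12 mm high (0.25 kg) with one saucer like the holder's on top; lies near the front right; origin at the centre of its underside, z up
- saucer6 (a point): centre of the top face of the stand's saucer, a flat disc 52 mm across, 15 mm above the stand's underside; z up
- candle1: tea light in a thin metal cup, a disc 38 mm across and 15 mm high (about 20 g); origin at the centre of its underside, z up out of its open top. It starts in one compartment of the tray, at most one to a compartment; None from the start if absent in this run
- candle2: tea light in a thin metal cup, a disc 38 mm across and 15 mm high (about 20 g); origin at the centre of its underside, z up out of its open top. It starts in one compartment of the tray, at most one to a compartment; None from the start if absent in this run
- candle3: tea light in a thin metal cup, a disc 38 mm across and 15 mm high (about 20 g); origin at the centre of its underside, z up out of its open top. It starts in one compartment of the tray, at most one to a compartment; None from the start if absent in this run
- candle4: tea light in a thin metal cup, a disc 38 mm across and 15 mm high (about 20 g); origin at the centre of its underside, z up out of its open top. It starts in one compartment of the tray, at most one to a compartment; None from the start if absent in this run
- candle5: tea light in a thin metal cup, a disc 38 mm across and 15 mm high (about 20 g); origin at the centre of its underside, z up out of its open top. It starts in one compartment of the tray, at most one to a compartment; None from the start if absent in this run
- candle6: tea light in a thin metal cup, a disc 38 mm across and 15 mm high (about 20 g); origin at the centre of its underside, z up out of its open top. It starts in one compartment of the tray, at most one to a compartment; None from the start if absent in this run
Not all that is in view belongs to the job. Leave any green look-alike of the candle1 alone.

How it is judged (in metres and radians):
On the way:
1. the holder lies at rest on its back on the worktop, saucers up (angle between holder's own x axis and vertical below 0.05 rad and height (world z) of holder below 0.032 m and linear speed of holder below 0.02 m/s and angular speed of holder below 0.1 rad/s), for 0.2 s.
At the end, for the whole second after the job is handed in: The holder lies still on its back and the stand stands flat (saucer faces within 0.05 rad of level), and every tea light that is present stands upright (within 0.1 rad) and still on a saucer of its own (the holder's five or the stand's one), its centre within 7.5 mm of the saucer's centre (all of step 1 and angle between stand's own z axis and vertical below 0.05 rad and linear speed of each of stand, candle1, candle2, candle3, candle4, candle5, candle6 below 0.02 m/s and ((horizontal distance between candle1 and saucer1 below 0.0075 m and x of candle1 in the frame of saucer1 between -0.003 and 0.004 m) or (horizontal distance between candle1 and saucer2 below 0.0075 m and x of candle1 in the frame of saucer2 between -0.003 and 0.004 m) or (horizontal distance between candle1 and saucer3 below 0.0075 m and x of candle1 in the frame of saucer3 between -0.003 and 0.004 m) or (horizontal distance between candle1 and saucer4 below 0.0075 m and x of candle1 in the frame of saucer4 between -0.003 and 0.004 m) or (horizontal distance between candle1 and saucer5 below 0.0075 m and x of candle1 in the frame of saucer5 between -0.003 and 0.004 m) or (horizontal distance between candle1 and saucer6 below 0.0075 m and z of candle1 in the frame of saucer6 between -0.003 and 0.004 m)) and angle between each of candle1, candle2, candle3, candle4, candle5, candle6's own z axis and vertical below 0.1 rad and ((horizontal distance between candle2 and saucer1 below 0.0075 m and x of candle2 in the frame of saucer1 between -0.003 and 0.004 m) or (horizontal distance between candle2 and saucer2 below 0.0075 m and x of candle2 in the frame of saucer2 between -0.003 and 0.004 m) or (horizontal distance between candle2 and saucer3 below 0.0075 m and x of candle2 in the frame of saucer3 between -0.003 and 0.004 m) or (horizontal distance between candle2 and saucer4 below 0.0075 m and x of candle2 in the frame of saucer4 between -0.003 and 0.004 m) or (horizontal distance between candle2 and saucer5 below 0.0075 m and x of candle2 in the frame of saucer5 between -0.003 and 0.004 m) or (horizontal distance between candle2 and saucer6 below 0.0075 m and z of candle2 in the frame of saucer6 between -0.003 and 0.004 m)) and ((horizontal distance between candle3 and saucer1 below 0.0075 m and x of candle3 in the frame of saucer1 between -0.003 and 0.004 m) or (horizontal distance between candle3 and saucer2 below 0.0075 m and x of candle3 in the frame of saucer2 between -0.003 and 0.004 m) or (horizontal distance between candle3 and saucer3 below 0.0075 m and x of candle3 in the frame of saucer3 between -0.003 and 0.004 m) or (horizontal distance between candle3 and saucer4 below 0.0075 m and x of candle3 in the frame of saucer4 between -0.003 and 0.004 m) or (horizontal distance between candle3 and saucer5 below 0.0075 m and x of candle3 in the frame of saucer5 between -0.003 and 0.004 m) or (horizontal distance between candle3 and saucer6 below 0.0075 m and z of candle3 in the frame of saucer6 between -0.003 and 0.004 m)) and ((horizontal distance between candle4 and saucer1 below 0.0075 m and x of candle4 in the frame of saucer1 between -0.003 and 0.004 m) or (horizontal distance between candle4 and saucer2 below 0.0075 m and x of candle4 in the frame of saucer2 between -0.003 and 0.004 m) or (horizontal distance between candle4 and saucer3 below 0.0075 m and x of candle4 in the frame of saucer3 between -0.003 and 0.004 m) or (horizontal distance between candle4 and saucer4 below 0.0075 m and x of candle4 in the frame of saucer4 between -0.003 and 0.004 m) or (horizontal distance between candle4 and saucer5 below 0.0075 m and x of candle4 in the frame of saucer5 between -0.003 and 0.004 m) or (horizontal distance between candle4 and saucer6 below 0.0075 m and z of candle4 in the frame of saucer6 between -0.003 and 0.004 m)) and ((horizontal distance between candle5 and saucer1 below 0.0075 m and x of candle5 in the frame of saucer1 between -0.003 and 0.004 m) or (horizontal distance between candle5 and saucer2 below 0.0075 m and x of candle5 in the frame of saucer2 between -0.003 and 0.004 m) or (horizontal distance between candle5 and saucer3 below 0.0075 m and x of candle5 in the frame of saucer3 between -0.003 and 0.004 m) or (horizontal distance between candle5 and saucer4 below 0.0075 m and x of candle5 in the frame of saucer4 between -0.003 and 0.004 m) or (horizontal distance between candle5 and saucer5 below 0.0075 m and x of candle5 in the frame of saucer5 between -0.003 and 0.004 m) or (horizontal distance between candle5 and saucer6 below 0.0075 m and z of candle5 in the frame of saucer6 between -0.003 and 0.004 m)) and ((horizontal distance between candle6 and saucer1 below 0.0075 m and x of candle6 in the frame of saucer1 between -0.003 and 0.004 m) or (horizontal distance between candle6 and saucer2 below 0.0075 m and x of candle6 in the frame of saucer2 between -0.003 and 0.004 m) or (horizontal distance between candle6 and saucer3 below 0.0075 m and x of candle6 in the frame of saucer3 between -0.003 and 0.004 m) or (horizontal distance between candle6 and saucer4 below 0.0075 m and x of candle6 in the frame of saucer4 between -0.003 and 0.004 m) or (horizontal distance between candle6 and saucer5 below 0.0075 m and x of candle6 in the frame of saucer5 between -0.003 and 0.004 m) or (horizontal distance between candle6 and saucer6 below 0.0075 m and z of candle6 in the frame of saucer6 between -0.003 and 0.004 m))); the robot touches nothing.
It fails at once if the holder is lifted off the worktop (its foot end more than 60 mm up) (height (world z) of holder above 0.06 m).
It fails at once if the mug is moved more than 25 mm or tipped (distance of mug from where it was at the start of the episode above 0.025 m or angle between mug's own z axis and vertical above 0.3 rad).
It fails at once if the jar is moved more than 25 mm or tipped (distance of jar from where it was at the start of the episode above 0.025 m or angle between jar's own z axis and vertical above 0.3 rad).
Of candle1, candle2, candle3, candle4, candle5, candle6 only 4 to 6 are there at a start; the rules pass over those that are not, and their reading is None.
At some moment in a run one of tray, stand may be knocked a few centimetres aside while the robot is not near it.
It also fails if it takes over 210 s, if anything falls off the work surface, if the arm or the gripper's body presses on something with over 40 N, if the wrist force passes 120 N, or if a joint passes its speed limit or range.

## Working session

There is one attempt and no reset: what is moved stays moved. The work goes in short steps, Python scripts to look and compute and a tool call to move; the robot and the scene stay as the last step left them, time stands still between calls to the robot, and variables do not carry over. Pictures are saved under pics/ and viewed, at most 14 in all, crops included, and the job is handed in when it is done.

Besides the shell and the picture viewer there is one more tool, called after "Call:" by a JSON object that holds its "op" and its "data", one argument or row to a line. jog_arm: Moves the arm, as the interface text tells. Its arguments: {"type":"object","properties":{"steps":{"type":"array"},"squeeze":{"type":"number"}},"required":["steps"]}

```bash
mkdir -p pics
cat > h.py <<'E'
from bench import *
import numpy as np, cv2
from scipy.spatial.transform import Rotation as R
def cam(n):
    c=camera(n); c['name']=n; return c
def rot(c):
    o=np.array(c['orientation'],float)
    return o if o.shape==(3,3) else R.from_euler('xyz',o).as_matrix()
def K(c): return np.array([[c['fx'],0,c['cx']],[0,c['fy'],c['cy']],[0,0,1.]])
def px2w(c,uv,z):
    n=cv2.undistortPoints(np.array(uv,float).reshape(-1,1,2),K(c),np.array(c['dist'],float)).reshape(-1,2)
    d=np.c_[n[:,0],-n[:,1],-np.ones(len(n))]@rot(c).T
    e=np.array(c['eye']); return e+d*((z-e[2])/d[:,2])[:,None]
def w2px(c,P):
    p=(np.array(P,float).reshape(-1,3)-np.array(c['eye']))@rot(c)
    p=p*[1,-1,-1]
    return cv2.projectPoints(p,np.zeros(3),np.zeros(3),K(c),np.array(c['dist'],float))[0].reshape(-1,2)
E
python3 - <<'E'
from h import *
for n in ('scene','top'):
    c=cam(n); cv2.imwrite(f'pics/{n}0.png',c['frame']); print(n,c['eye'],c['orientation'],c['fx'],c['dist'])
s=state(); print(s)
E
```

```text
scene [-309.84813321 -597.99304356  915.52982184] [ 0.95916348  0.01855917 -1.01839888] 468.7507586604573 [0.01186676 0.         0.         0.         0.        ]
top [ 509.22622676  -11.08495617 1197.3242987 ] [ 0.03617627 -0.02600151 -1.58322335] 407.29973090035736 [0.01603068 0.         0.         0.         0.        ]
{'time_s': 0.1, 'joints': array([-1.25380734,  0.62921877,  0.03844699,  1.51822956, -0.0269671 ,
        0.99629799, -0.02001765]), 'joint_velocities': array([-0.00109983, -0.00080423, -0.00087028, -0.00087787, -0.00060534,
        0.00075427, -0.00060851]), 'joint_efforts': array([ 3.52569150e-03, -5.50789404e+01,  1.14745103e+00, -1.87116569e+01,
       -5.21728175e-02,  1.91880798e-02,  4.23877611e-05]), 'tcp_pos': array([242.5471774 , 602.42974731, 204.68101792]), 'ee_rot': array([-3.13995751e+00,  4.25368567e-05,  2.75880302e+00]), 'ft_force': array([-0.96217586,  0.13529549,  0.2626394 ]), 'torque': array([-0.01872679, -0.07688531,  0.01186797]), 'grasp_force': 0.0, 'opening': 93.94457090814633}
```

View pics/scene0.png

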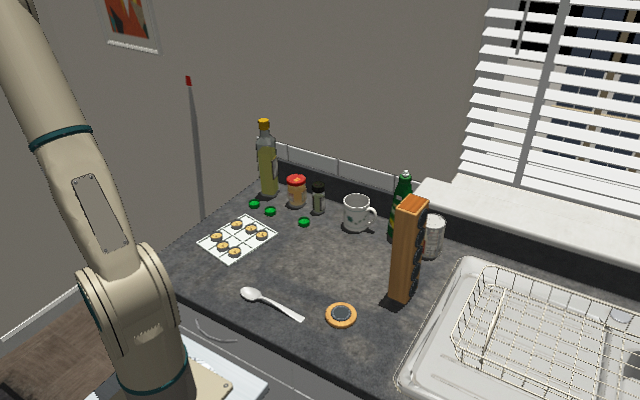

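View pics/top0.png

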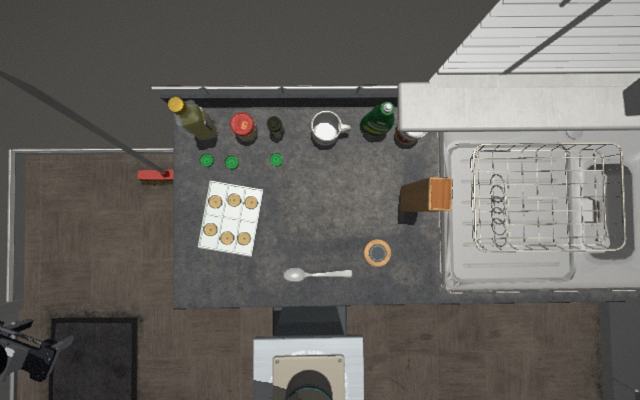

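The scene view shows the holder on end at (408,250) with its saucers on the right, the -y sink side. The top view shows six wax candles in the tray at (215,201), (234,200), (251,202), (209,229), (227,238) and (244,239). Three green look-alikes sit at (207,160), (232,162) and (276,159), and I'll leave them alone. The stand is at (377,253). Next is a close crop to check this.

Run:
```python
from h import *
c=cam('top'); f=c['frame']
a=cv2.resize(f[145:265,185:285],None,fx=4,fy=4,interpolation=cv2.INTER_CUBIC)
b=cv2.resize(f[155:275,360:460],None,fx=4,fy=4,interpolation=cv2.INTER_CUBIC)
cv2.imwrite('pics/crop1.png',np.hstack([a,b]))
hsv=cv2.cvtColor(f,cv2.COLOR_BGR2HSV)
# candles
m=cv2.inRange(hsv,(10,60,60),(35,255,255)); 
n,l,st,ce=cv2.connectedComponentsWithStats(m)
for i in range(1,n):
    if st[i,4]>40 and 150<ce[i,1]<280: 
        print(st[i],ce[i].round(1),px2w(c,ce[i],15)[0].round(0))
```

```text
[ 401  177   52   35 1595] [427.5 194.9] [ 559. -353.   15.]
[228 194  13  12 120] [233.6 199.6] [552. 211.  15.]
[209 196  13  12 124] [214.9 201.5] [547. 264.  15.]
[245 197  12  12 118] [250.6 202.3] [543. 162.  15.]
[204 224  13  12 123] [210.  229.3] [467. 278.  15.]
[221 232  13  12 122] [226.7 237.6] [443. 231.  15.]
[238 233  12  12 121] [243.5 238.3] [440. 183.  15.]
[363 239  28  28 386] [376.7 252.4] [ 394. -202.   15.]
```

View pics/crop1.png

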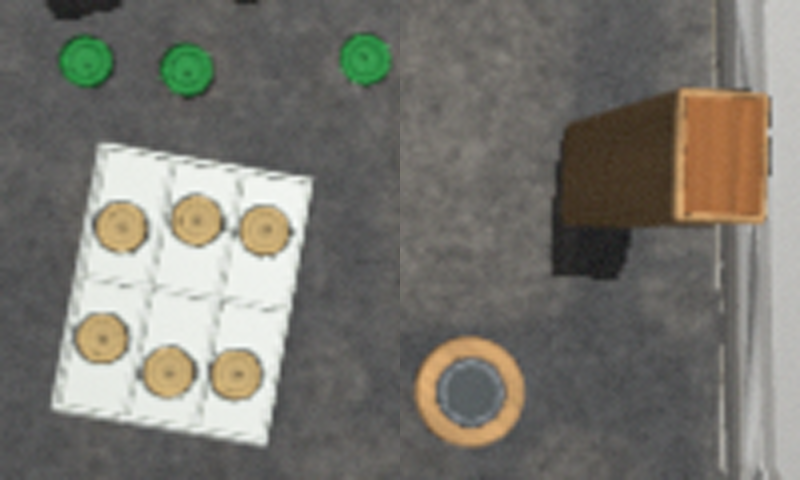

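The crop confirms six wax candles in the tray and three green look-alikes outside it. The holder's top face has corners near crop (680,90), (768,95), (765,220) and (675,220), and dark saucer rims show on its right edge. So I push towards +y.

Run:
```python
from h import *
c=cam('top')
q=[(680,90),(768,95),(765,220),(675,220)]
P=px2w(c,[(360+(x-400)/4,155+y/4) for x,y in q],290); print(P.round(0),P.mean(0).round(0))
q=[(568,127),(562,222)]
print(px2w(c,[(360+(x-400)/4,155+y/4) for x,y in q],0).round(0))
q=[(99,144),(313,178),(267,444),(52,408)]
P=px2w(c,[(185+x/4,145+y/4) for x,y in q],9); print(P.round(0),P.mean(0).round(0))
print(R.from_euler('xyz',state()['ee_rot']).as_matrix().round(2), px2w(c,[(541/4+360-100,200)],0))
```

```text
[[ 587. -280.  290.]
 [ 583. -330.  290.]
 [ 513. -327.  290.]
 [ 514. -276.  290.]] [ 549. -303.  290.]
[[ 585. -282.    0.]
 [ 515. -277.    0.]]
[[607. 280.   9.]
 [581. 126.   9.]
 [388. 160.   9.]
 [417. 314.   9.]] [498. 220.   9.]
[[-0.93  0.37 -0.  ]
 [ 0.37  0.93 -0.  ]
 [-0.   -0.   -1.  ]] [[ 545.86117569 -261.68703545    0.        ]]
```

Call:
{"op": "jog_arm", "data": {
  "steps": [
    [[0,0,-1],[1,-1,0.5],1],
    [[0,0,-1],[1,-1,0.5],1],
    [[0,0,-1],[1,-1,0.5],1],
    [[0,0,-1],[1,-1,0.5],1],
    [[0,0,-1],[1,-1,0.5],1],
    [[0,0,-1],[1,-1,0.5],1],
    [[0,0,-1],[1,-1,0.5],1],
    [[0,0,-1],[1,-1,0.5],1],
    [[0,0,-1],[1,-1,0.5],1],
    [[0,0,-1],[1,-1,0.5],1]
  ]
}}

```text
time_s: 1.45
tcp_pos: [444.1, 401.7, 306.1]
ee_rot: [3.142, -0.0, 2.056]
ft_force: [-0.1, -0.2, 0.3]
opening: 0.4
grasp_force: 0.0
```

Call:
{"op": "jog_arm", "data": {
  "steps": [
    [[0,0,-1],[0.5,-1,0.5],1],
    [[0,0,-1],[0.5,-1,0.5],1],
    [[0,0,-1],[0.5,-1,0.5],1],
    [[0,0,-1],[0.5,-1,0.5],1],
    [[0,0,-1],[0.5,-1,0.5],1],
    [[0,0,-1],[0.5,-1,0.5],1],
    [[0,0,-1],[0.5,-1,0.5],1],
    [[0,0,-1],[0.5,-1,0.5],1],
    [[0,0,-1],[0.5,-1,0.5],1],
    [[0,0,-0.5],[0.5,-1,0.5],1]
  ]
}}

```text
time_s: 2.7
tcp_pos: [543.4, 201.7, 406.1]
ee_rot: [3.142, 0.0, 1.395]
ft_force: [-0.3, -0.1, -0.8]
opening: 0.2
grasp_force: 0.0
```

Call:
{"op": "jog_arm", "data": {
  "steps": [
    [[0,0,0],[0,-1,0],1],
    [[0,0,0],[0,-1,0],1],
    [[0,0,0],[0,-1,0],1],
    [[0,0,0],[0,-1,0],1],
    [[0,0,0],[0,-1,0],1],
    [[0,0,0],[0,-1,0],1],
    [[0,0,0],[0,-1,0],1],
    [[0,0,0],[0,-1,0],1],
    [[0,0,0],[0,-1,0],1],
    [[0,0,0],[0,-1,0],1]
  ]
}}

```text
time_s: 3.95
tcp_pos: [542.7, 1.7, 405.5]
ee_rot: [3.142, -0.0, 1.397]
ft_force: [0.1, 0.2, -1.1]
opening: 0.4
grasp_force: 0.0
```

Call:
{"op": "jog_arm", "data": {
  "steps": [
    [[0,0,0],[0,-1,0],1],
    [[0,0,0],[0,-1,0],1],
    [[0,0,0],[0,-1,0],1],
    [[0,0,0],[0,-1,0],1],
    [[0,0,0],[0,-1,0],1],
    [[0,0,0],[0,-1,0],1],
    [[0,0,0],[0,-1,0],1],
    [[0,0,0],[0,-1,0],1],
    [[0,0,0],[0,-1,0],1],
    [[0,0,0],[0,-1,0],1]
  ]
}}

```text
time_s: 5.2
tcp_pos: [542.5, -198.3, 405.4]
ee_rot: [-3.142, -0.0, 1.397]
ft_force: [0.4, 0.7, -0.3]
opening: 0.5
grasp_force: 0.0
```

Call:
{"op": "jog_arm", "data": {
  "steps": [
    [[0,0,0],[0,-1,0],1],
    [[0,0,0],[0,-1,0],1],
    [[0,0,0],[0,-1,0],1],
    [[0,0,0],[0,-1,0],1],
    [[0,0,0],[0,-1,0],1],
    [[0,0,0],[0,-1,0],1],
    [[0,0,0],[0,-1,0],1],
    [[0,0,0],[0,-1,0],1],
    [[0,0,0],[0,-1,0],1],
    [[0,0,0],[0,-1,0],1]
  ]
}}

```text
time_s: 6.45
tcp_pos: [542.7, -398.3, 405.4]
ee_rot: [3.142, -0.0, 1.398]
ft_force: [0.5, 0.8, -0.0]
opening: 0.3
grasp_force: 0.0
```

Call:
{"op": "jog_arm", "data": {
  "steps": [
    [[0,0,0],[0,0,-1],1],
    [[0,0,0],[0,0,-1],1],
    [[0,0,0],[0,0,-1],1],
    [[0,0,0],[0,0,-1],1],
    [[0,0,0],[0,0,-1],1],
    [[0,0,0],[0,0,-1],1],
    [[0,0,0],[0,0,-1],1],
    [[0,0,0],[0,0,-1],1],
    [[0,0,0],[0,0,0],1]
  ]
}}

```text
time_s: 7.58
tcp_pos: [542.1, -396.8, 243.9]
ee_rot: [-3.139, -0.002, 1.397]
ft_force: [0.0, -0.2, 0.1]
opening: 0.2
grasp_force: 0.0
```

Run:
```python
from h import *
c=cam('scene'); cv2.imwrite('pics/scene1.png',c['frame'])
```

```text
(no output)
```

View pics/scene1.png

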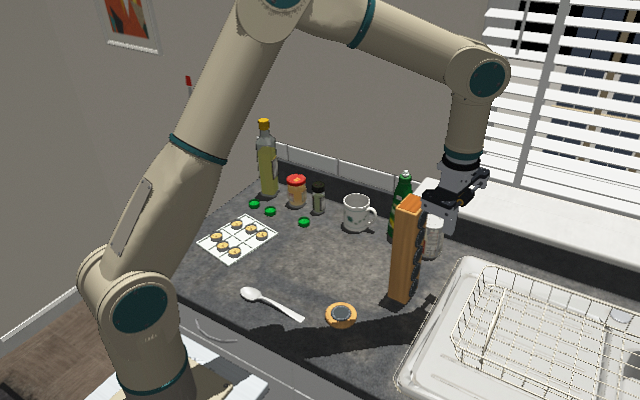

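The hand, near (450,200), is beside the saucer face and high up. Pushing towards +y now.

Call:
{"op": "jog_arm", "data": {
  "steps": [
    [[0,0,0],[0,1,0],1],
    [[0,0,0],[0,1,0],1],
    [[0,0,0],[0,0.5,0],1],
    [[0,0,0],[0,0.4,0],1],
    [[0,0,0],[0,0.4,0],1],
    [[0,0,0],[0,0.4,0],1],
    [[0,0,0],[0,0.4,0],1],
    [[0,0,0],[0,0.4,0],1],
    [[0,0,0],[0,0.4,0],1],
    [[0,0,0],[0,0.4,0],1]
  ]
}}

```text
time_s: 8.88
tcp_pos: [542.7, -290.3, 245.4]
ee_rot: [-3.141, -0.0, 1.397]
ft_force: [0.4, 1.1, -0.1]
opening: 0.8
grasp_force: 0.0
```

Call:
{"op": "jog_arm", "data": {
  "steps": [
    [[0,0,0],[0,0.4,0],1],
    [[0,0,0],[0,0.4,0],1],
    [[0,0,0],[0,0,0],1],
    [[0,0,0],[0,0,0],1]
  ]
}}

```text
time_s: 9.38
tcp_pos: [542.7, -275.3, 245.6]
ee_rot: [3.141, 0.0, 1.397]
ft_force: [0.1, -0.0, -1.4]
opening: 0.4
grasp_force: 0.0
```

Run:
```python
from h import *
c=cam('scene'); cv2.imwrite('pics/scene2.png',c['frame'])
```

```text
(no output)
```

View pics/scene2.png

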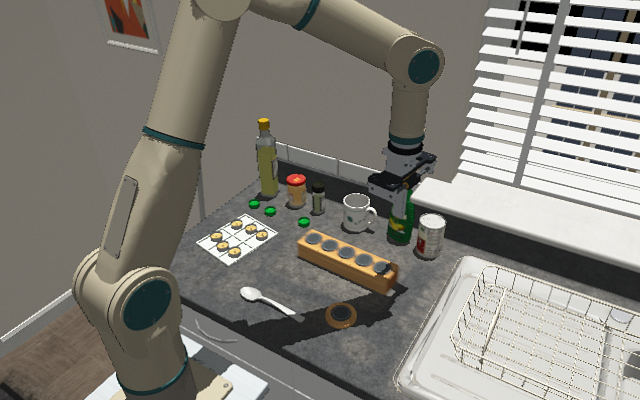

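The holder lies on its back with its saucers up, spanning about (312,240) to (385,270). Moving to the tray.

Call:
{"op": "jog_arm", "data": {
  "steps": [
    [[0,0,0],[0,1,0],1],
    [[0,0,0],[0,1,0],1],
    [[0,0,0],[0,1,0],1],
    [[0,0,0],[0,1,0],1],
    [[0,0,0],[0,1,0],1],
    [[0,0,0],[0,1,0],1],
    [[0,0,0],[0,1,0],1],
    [[0,0,0],[0,1,0],1],
    [[0,0,0],[0,1,0],1],
    [[0,0,0],[0,1,0],1]
  ]
}}

```text
time_s: 10.68
tcp_pos: [542.4, -72.5, 245.5]
ee_rot: [-3.141, -0.001, 1.399]
ft_force: [0.4, -0.2, -0.8]
opening: 0.7
grasp_force: 0.0
```

Call:
{"op": "jog_arm", "data": {
  "steps": [
    [[0,0,0],[0,1,0],-1],
    [[0,0,0],[0,1,0],-1],
    [[0,0,0],[0,1,0],-1],
    [[0,0,0],[0,1,0],-1],
    [[0,0,0],[0,1,0],-1],
    [[0,0,0],[0,1,0],-1],
    [[0,0,0],[0,1,0],-0.2],
    [[0,0,0],[0,1,0],-0.2],
    [[0,0,0],[0,1,0],-0.2],
    [[0,0,0],[0,1,0],-0.2]
  ]
}}

```text
time_s: 11.92
tcp_pos: [542.8, 126.3, 245.4]
ee_rot: [3.142, 0.0, 1.397]
ft_force: [0.7, 0.4, 0.3]
opening: 56.5
grasp_force: 0.0
```

Run:
```python
from h import *
c=cam('top'); w=cam('wrist')
print(w['eye'],w['orientation'],w['fx'])
cv2.imwrite('pics/tw.png',np.vstack([cv2.resize(c['frame'][120:290,180:460],None,fx=2,fy=2,interpolation=cv2.INTER_CUBIC),cv2.resize(w['frame'][:,:],(560,260))]))
```

```text
[555.81268088 208.02830421 424.34754953] [-2.72520308e-01  2.00035149e-04 -1.70621945e-01] 287.2682389540366
```

View pics/tw.png

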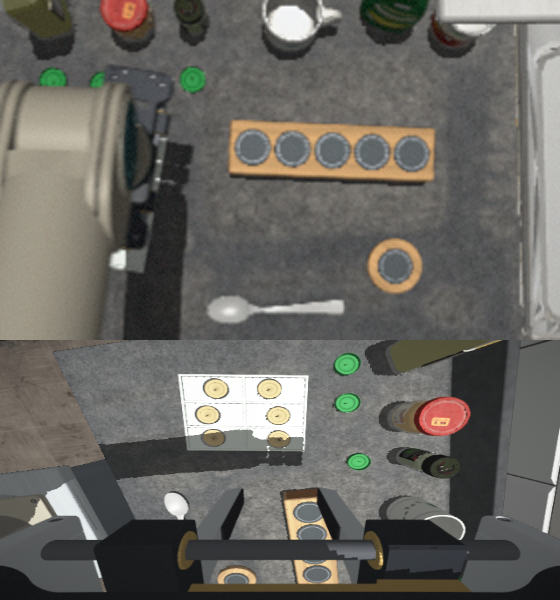

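The top view shows the saucers at crop (253,147) to (412,153), scale 2, and the stand at (396,265). The wrist view shows all six candles in the tray. Now the precise measurement.

```bash
cat >> h.py <<'E'
def saucers(c):
    hsv=cv2.cvtColor(c['frame'],cv2.COLOR_BGR2HSV)
    m=cv2.inRange(hsv,(5,70,50),(30,255,255))
    cs,hi=cv2.findContours(m,cv2.RETR_CCOMP,cv2.CHAIN_APPROX_NONE)
    for q,h in zip(cs,hi[0]):
        if h[3]>=0 and cv2.contourArea(q)>120:
            e=cv2.fitEllipse(q); print('hole',np.round(e[0],1),np.round(e[1],1),'z57',px2w(c,e[0],57)[0][:2].round(1),'z15',px2w(c,e[0],15)[0][:2].round(1))
def candles(c,z=18,lo=150):
    hsv=cv2.cvtColor(c['frame'],cv2.COLOR_BGR2HSV)
    m=cv2.inRange(hsv,(12,60,60),(35,255,255))
    n,l,st,ce=cv2.connectedComponentsWithStats(m)
    for i in range(1,n):
        if st[i,4]>60: print('cand',st[i],ce[i].round(1),px2w(c,ce[i],z)[0][:2].round(1))
E
python3 - <<'E'
from h import *
saucers(cam('top')); candles(cam('wrist'))
E
```

```text
hole [377.1 252.7] [18.  18.6] z57 [ 397.3 -195.9] z15 [ 393.2 -202.8]
hole [385.4 196.5] [18.7 19. ] z57 [ 554.4 -222. ] z15 [ 556.1 -229.8]
hole [365.6 195.5] [18.8 19.1] z57 [ 557.7 -166.2] z15 [ 559.5 -171.9]
hole [345.7 194.7] [18.8 18.9] z57 [ 560.6 -110.4] z15 [ 562.5 -114. ]
hole [325.8 193.9] [18.8 18.9] z57 [563.6 -54.5] z15 [565.6 -56. ]
hole [305.9 193.3] [18.7 19.2] z57 [565.8   1.4] z15 [567.9   1.9]
cand [ 446    0  106   46 2606] [483.7  16. ] [776.9 288.9]
cand [233  57  27  30 616] [245.7  71.5] [470.3 278.1]
cand [294  58  27  29 631] [307.   71.9] [549.  263.9]
cand [449  91  38  49 645] [468.2 118.4] [754.2 168.8]
cand [224  98  26  28 557] [236.3 111.8] [445.7 231.4]
cand [304 100  27  27 564] [317.1 113.1] [553.1 210.9]
cand [493 116  21  13 203] [502.5 121.5] [800.1 156.6]
cand [231 135  25  25 482] [243.2 147.2] [443.3 183.7]
cand [305 137  26  25 498] [317.6 149.1] [545.3 163.3]
cand [ 323  226   57   82 1763] [343.1 261.2] [554.5 -14.9]
cand [203 294  22  59 651] [211.2 323.8] [319.8 -91.3]
cand [416 294  22  59 637] [428.9 323.9] [ 678.4 -154. ]
cand [ 215  338  324   50 6208] [372.7 373.2] [ 573.1 -240.3]
```

Call:
{"op": "jog_arm", "data": {
  "steps": [
    [[0,0,0],[0.05,0.9,-1],-0.2],
    [[0,0,0],[0,0.93,-1],-0.2],
    [[0,0,0],[0,0,-1],-0.2],
    [[0,0,0],[0,0,-1],-0.2],
    [[0,0,0],[0,0,-1],-0.2],
    [[0,0,0],[0,0,-1],-0.2],
    [[0,0,0],[0,0,-1],-0.2],
    [[0,0,0],[0,0,-1],-0.2],
    [[0,0,0],[0,0,-1],-0.2],
    [[0,0,0],[0,0,-0.8],-0.2]
  ]
}}

```text
time_s: 13.38
tcp_pos: [544.0, 160.2, 48.8]
ee_rot: [3.141, 0.001, 1.396]
ft_force: [-0.9, -0.0, -0.2]
opening: 56.7
grasp_force: 0.0
```

Run:
```python
from h import *
w=cam('wrist'); candles(w); cv2.imwrite('pics/w1.png',w['frame']); print(state()['tcp_pos'])
```

```text
cand [ 577    0   63   29 1251] [604.   12.4] [747. 270.]
cand [ 161   54   49   55 2096] [185.   80.4] [471.7 278.4]
cand [ 276   54   51   55 2168] [300.9  81.1] [549.  264.3]
cand [ 557  124   83   90 2800] [607.7 176.4] [759.5 159.8]
cand [ 149  130   46   48 1653] [171.7 153.6] [447.3 232.6]
cand [ 297  132   48   47 1764] [320.3 155.1] [553.2 212.6]
cand [ 167  195   43   40 1288] [187.9 214.9] [444.8 185.3]
cand [ 299  198   45   40 1376] [321.2 217.5] [545.5 165.2]
cand [203 294  22  59 583] [211.  323.7] [434.9  86.3]
cand [416 294  22  59 595] [429.2 323.6] [620.4  53.3]
cand [ 216  339  322   48 5169] [384.1 375.8] [575.5   3.8]
cand [360 340  33   8  85] [376.6 343.5] [573.1  40.5]
[542.7302001  160.24013766  47.10508227]
```

View pics/w1.png

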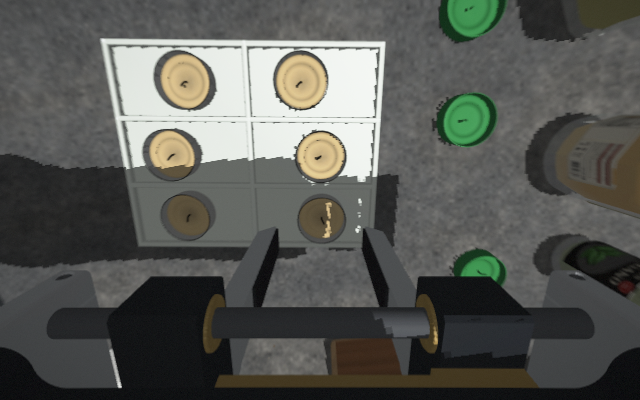

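The wrist view shows candle A at (321,217), midway between the fingertips at (277,230) and (366,230). Descending to grip.

Call:
{"op": "jog_arm", "data": {
  "steps": [
    [[0,0,0],[0,0.05,-0.9],-0.06],
    [[0,0,0],[0,0,-0.6],-0.06],
    [[0,0,0],[0,0,-0.4],-0.06],
    [[0,0,0],[0,0,0],1],
    [[0,0,0],[0,0,0],1],
    [[0,0,0],[0,0,0],1],
    [[0,0,0],[0,0,0],1]
  ],
  "squeeze": 15
}}

```text
time_s: 14.3
tcp_pos: [544.0, 162.7, 11.8]
ee_rot: [3.141, -0.0, 1.398]
ft_force: [-0.5, 1.0, 0.2]
opening: 35.7
grasp_force: 15.0
```

Call:
{"op": "jog_arm", "data": {
  "steps": [
    [[0,0,0],[0,0,0.5],1],
    [[0,0,0],[0,0,1],1],
    [[0,0,0],[0,0,1],1],
    [[0,0,0],[0,0,1],1],
    [[0,0,0],[0,0,1],1],
    [[0,0,0],[0.25,-1,0],1],
    [[0,0,0],[0.25,-1,0],1],
    [[0,0,0],[0.25,-1,0],1],
    [[0,0,0],[0.25,-1,0],1],
    [[0,0,0],[0.13,-1,0],1]
  ]
}}

```text
time_s: 15.55
tcp_pos: [566.7, 61.8, 102.1]
ee_rot: [3.141, -0.0, 1.397]
ft_force: [0.1, -0.0, 0.3]
opening: 36.1
grasp_force: 15.0
```

Call:
{"op": "jog_arm", "data": {
  "steps": [
    [[0,0,0],[0,-1,0],1],
    [[0,0,0],[0,-1,0],1],
    [[0,0,0],[0,-1,0],1],
    [[0,0,0],[0,-0.05,-1],1],
    [[0,0,0],[0,0,-0.5],1],
    [[0,0,0],[0,0,0],1],
    [[0,0,0],[0,0,0],1]
  ]
}}

```text
time_s: 16.42
tcp_pos: [566.7, 1.7, 71.8]
ee_rot: [3.141, -0.0, 1.398]
ft_force: [0.3, -0.2, -0.2]
opening: 36.2
grasp_force: 15.0
```

Run:
```python
from h import *
w=cam('wrist'); cv2.imwrite('pics/w2.png',w['frame']); print(state()['tcp_pos'],w2px(w,[[565.8,1.4,57],[566.5,1.9,80]]))
```

```text
[566.79061062   1.77744728  71.93880744] [[319.34716993 232.23775111]
 [320.22618561 245.00720185]]
```

View pics/w2.png

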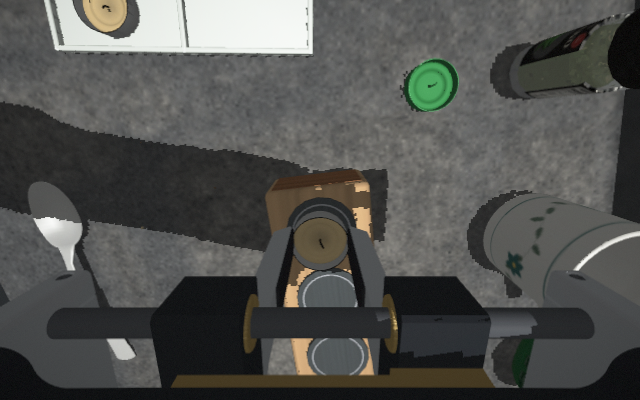

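The candle hangs level over the end saucer, at (320,242). Lowering and releasing it, then going on to the next one.

Call:
{"op": "jog_arm", "data": {
  "steps": [
    [[0,0,0],[0,0,-0.3],1],
    [[0,0,0],[0,0,0],1],
    [[0,0,0],[0,0,0],0.1],
    [[0,0,0],[0,0,0],-0.06],
    [[0,0,0],[0,0,0],-0.06],
    [[0,0,0],[0,0,0.5],-0.06],
    [[0,0,0],[0,0,1],-0.06],
    [[0,0,0],[0,0,1],-0.06],
    [[0,0,0],[0,1,0],-0.06],
    [[0,0,0],[0,1,0],-0.06]
  ]
}}

```text
time_s: 17.73
tcp_pos: [565.9, 43.9, 115.1]
ee_rot: [-3.141, -0.001, 1.398]
ft_force: [-0.1, 0.5, -0.4]
opening: 49.9
grasp_force: 0.0
```

Call:
{"op": "jog_arm", "data": {
  "steps": [
    [[0,0,0],[0,1,0],-0.06],
    [[0,0,0],[0,1,0],-0.06],
    [[0,0,0],[0,1,0],-0.06],
    [[0,0,0],[0,1,0],-0.06],
    [[0,0,0],[-0.2,1,0],-0.06],
    [[0,0,0],[-0.2,1,0],-0.06],
    [[0,0,0],[-0.2,1,0],-0.06],
    [[0,0,0],[-0.1,1,0],-0.06],
    [[0,0,0],[0,0.5,0],-0.06],
    [[0,0,0],[0,0,0],-0.06]
  ]
}}

```text
time_s: 18.98
tcp_pos: [552.4, 212.4, 115.4]
ee_rot: [3.141, -0.0, 1.399]
ft_force: [-0.6, 0.0, 0.5]
opening: 50.1
grasp_force: 0.0
```

Run:
```python
from h import *
print(state()['tcp_pos']); w=cam('wrist'); candles(w); c=cam('top');saucers(c);candles(c,72)
```

```text
[552.38490293 212.36803966 115.40118163]
cand [ 499   23  141   92 9786] [576.3  75.8] [796.2 286.3]
cand [206 129  36  37 893] [224.3 147.7] [471.4 279.2]
cand [289 129  37  38 199] [306.  146.3] [548.2 267.2]
cand [294 134  28  28 503] [308.3 147. ] [550.2 266.1]
cand [ 496  178   96   72 2176] [543.1 209.3] [771.7 164.2]
cand [196 182  33  33 834] [212.  198.2] [446.2 232.9]
cand [304 184  35  32 876] [321.1 199.4] [553.3 212.9]
cand [207 228  32  29 653] [222.1 241.3] [443.9 186. ]
cand [582 237  33  17 400] [597.1 244.8] [828.1 114.8]
cand [216 294  20  59 610] [223.4 323.6] [418.8  87.5]
cand [405 294  20  59 601] [416.7 323.6] [635.2  49.4]
cand [ 201  338  324   50 6807] [371.  372.3] [575.3 -10.3]
hole [377.1 252.7] [18.1 18.4] z57 [ 397.3 -195.9] z15 [ 393.1 -202.7]
hole [385.4 196.5] [18.7 19. ] z57 [ 554.3 -222. ] z15 [ 556.  -229.8]
hole [365.6 195.5] [18.8 19.1] z57 [ 557.7 -166.2] z15 [ 559.5 -171.9]
hole [345.7 194.7] [18.8 18.9] z57 [ 560.6 -110.4] z15 [ 562.5 -114.1]
hole [325.8 193.9] [18.9 19. ] z57 [563.5 -54.6] z15 [565.5 -56.2]
hole [305.9 193.2] [18.7 19.1] z57 [566.    1.4] z15 [568.1   1.8]
cand [167  96  49  43 917] [191.  117.5] [777.8 315.3]
cand [239 125  18  15  81] [249.7 134.1] [730.7 154.6]
cand [ 294  180  104   31 1611] [344.8 195.4] [ 558.1 -106.4]
cand [300 187  13  14 138] [305.8 193.5] [564.4   1.6]
cand [228 194  12  12 113] [233.6 199.8] [549.4 199.9]
cand [221 232  12  12 108] [226.8 237.8] [445.6 218.8]
cand [238 233  12  12 121] [243.5 238.3] [443.5 173.3]
cand [363 239  28  28 388] [376.7 252.3] [ 399.8 -192.3]
```

Call:
{"op": "jog_arm", "data": {
  "steps": [
    [[0,0,0],[0.03,0,-1],-0.06],
    [[0,0,0],[0,0,-1],-0.06],
    [[0,0,0],[0,0,-1],-0.06],
    [[0,0,0],[0,0,-1],-0.06],
    [[0,0,0],[0,0,-1],-0.06],
    [[0,0,0],[0,0,-0.2],-0.06],
    [[0,0,0],[0,0,0],1],
    [[0,0,0],[0,0,0],1],
    [[0,0,0],[0,0,0],1],
    [[0,0,0],[0,0,0],1]
  ]
}}

```text
time_s: 20.32
tcp_pos: [553.3, 211.8, 12.0]
ee_rot: [3.141, -0.001, 1.398]
ft_force: [0.4, 0.4, 1.6]
opening: 36.4
grasp_force: 15.0
```

Call:
{"op": "jog_arm", "data": {
  "steps": [
    [[0,0,0],[0,0,0.5],1],
    [[0,0,0],[0,0,1],1],
    [[0,0,0],[0,0,1],1],
    [[0,0,0],[0,0,1],1],
    [[0,0,0],[0,0,1],1],
    [[0,0,0],[0.2,-1,0],1],
    [[0,0,0],[0.2,-1,0],1],
    [[0,0,0],[0.2,-1,0],1],
    [[0,0,0],[0,-1,0],1],
    [[0,0,0],[0,-1,0],1]
  ]
}}

```text
time_s: 21.58
tcp_pos: [564.7, 109.7, 101.1]
ee_rot: [-3.141, 0.0, 1.397]
ft_force: [0.4, -0.5, -0.3]
opening: 36.5
grasp_force: 15.0
```

Call:
{"op": "jog_arm", "data": {
  "steps": [
    [[0,0,0],[0,-1,0],1],
    [[0,0,0],[0,-1,0],1],
    [[0,0,0],[0,-1,0],1],
    [[0,0,0],[0,-1,0],1],
    [[0,0,0],[0,-1,0],1],
    [[0,0,0],[0,-1,0],1],
    [[0,0,0],[0,-1,0],1],
    [[0,0,0],[0,-1,0],1],
    [[0,0,0],[0,-0.32,0],1],
    [[0,0,0],[0,0,0],1]
  ]
}}

```text
time_s: 22.82
tcp_pos: [565.0, -55.1, 101.5]
ee_rot: [-3.142, -0.0, 1.397]
ft_force: [0.7, 0.2, 0.4]
opening: 36.7
grasp_force: 15.0
```

Call:
{"op": "jog_arm", "data": {
  "steps": [
    [[0,0,0],[0,0.03,-1],1],
    [[0,0,0],[0,0,-0.76],1],
    [[0,0,0],[0,0,0],1],
    [[0,0,0],[0,0,0],0.1],
    [[0,0,0],[0,0,0],-0.06],
    [[0,0,0],[0,0,0],-0.06],
    [[0,0,0],[0,0,0.5],-0.06],
    [[0,0,0],[0,0,1],-0.06],
    [[0,0,0],[0,0,0.7],-0.06],
    [[0,0,0],[0,1,0],-0.06]
  ]
}}

```text
time_s: 24.08
tcp_pos: [566.1, -36.1, 112.3]
ee_rot: [3.138, 0.001, 1.394]
ft_force: [-0.8, -1.1, 0.4]
opening: 50.1
grasp_force: 0.0
```

Call:
{"op": "jog_arm", "data": {
  "steps": [
    [[0,0,0],[0,1,0],-0.06],
    [[0,0,0],[0,1,0],-0.06],
    [[0,0,0],[0,1,0],-0.06],
    [[0,0,0],[0,1,0],-0.06],
    [[0,0,0],[0,1,0],-0.06],
    [[0,0,0],[0,1,0],-0.06],
    [[0,0,0],[0,1,0],-0.06],
    [[0,0,0],[0,1,0],-0.06],
    [[0,0,0],[0,1,0],-0.06],
    [[0,0,0],[0,1,0],-0.06]
  ]
}}

```text
time_s: 25.32
tcp_pos: [565.0, 167.1, 110.3]
ee_rot: [3.141, -0.0, 1.397]
ft_force: [0.3, -0.7, -0.1]
opening: 49.7
grasp_force: 0.0
```

Call:
{"op": "jog_arm", "data": {
  "steps": [
    [[0,0,0],[-0.2,1,0],-0.06],
    [[0,0,0],[-0.2,1,0],-0.06],
    [[0,0,0],[-0.2,1,0],-0.06],
    [[0,0,0],[-0.2,1,0],-0.06],
    [[0,0,0],[0,0.98,0],-0.06],
    [[0,0,0],[0,0,0],-0.06]
  ]
}}

```text
time_s: 26.08
tcp_pos: [548.7, 267.8, 110.1]
ee_rot: [-3.142, -0.001, 1.401]
ft_force: [0.0, 0.9, 0.6]
opening: 49.5
grasp_force: 0.0
```

Run:
```python
from h import *
print(state()['tcp_pos']); w=cam('wrist'); candles(w); c=cam('top');saucers(c);candles(c,72)
```

```text
[548.68098205 267.81436272 110.07333628]
cand [332   0  25  59 439] [339.9  31.3] [590.4 412.1]
cand [ 507  108  133   96 8140] [576.9 154.7] [793.2 271.9]
cand [224 187  34  32 869] [240.2 202.5] [470.8 280.4]
cand [303 187  36  33 899] [320.7 202.6] [548.9 266.7]
cand [503 229  40  41 273] [514.6 242.4] [736.8 191.2]
cand [ 515  230   88   70 1601] [558.9 264.6] [782.4 157.8]
cand [212 236  32  22 257] [225.1 242.2] [445.4 241.8]
cand [216 294  20  60 621] [223.4 323.8] [418.1 146.4]
cand [405 294  21  60 623] [416.8 324. ] [630.5 109.4]
cand [ 201  368  324   20 4900] [375.5 379.5] [575.7  39.7]
hole [377.1 252.7] [18.1 18.4] z57 [ 397.3 -195.9] z15 [ 393.1 -202.7]
hole [385.4 196.5] [18.7 19. ] z57 [ 554.3 -222. ] z15 [ 556.  -229.8]
hole [365.6 195.5] [18.8 19.1] z57 [ 557.7 -166.2] z15 [ 559.5 -171.9]
hole [345.7 194.7] [18.8 18.9] z57 [ 560.6 -110.4] z15 [ 562.5 -114. ]
hole [325.8 193.9] [18.8 19. ] z57 [563.6 -54.6] z15 [565.6 -56.2]
hole [305.9 193.2] [18.6 19. ] z57 [566.1   1.2] z15 [568.2   1.6]
cand [167  96  49  43 918] [190.9 117.4] [778.1 315.5]
cand [239 126  18  14  78] [249.5 134.2] [730.4 155.2]
cand [ 294  180  104   31 1610] [344.8 195.3] [ 558.2 -106.5]
cand [300 187  13  14 138] [305.8 193.5] [564.4   1.6]
cand [320 188  13  13 137] [325.9 193.9] [562.9 -54.1]
cand [209 196  13  12 118] [214.8 201.4] [545.4 251.2]
cand [204 224  13  12 118] [210.  229.2] [469.6 264.2]
cand [221 232  13  12 121] [226.7 237.6] [446.1 219. ]
cand [238 233  12  12 121] [243.5 238.3] [443.5 173.3]
cand [363 239  28  28 390] [376.7 252.3] [ 399.7 -192.4]
```

Call:
{"op": "jog_arm", "data": {
  "steps": [
    [[0,0,0],[0,-0.1,-1],-0.06],
    [[0,0,0],[0,0,-1],-0.06],
    [[0,0,0],[0,0,-1],-0.06],
    [[0,0,0],[0,0,-1],-0.06],
    [[0,0,0],[0,0,-0.6],-0.06],
    [[0,0,0],[0,0,-0.33],-0.06],
    [[0,0,0],[0,0,0],1],
    [[0,0,0],[0,0,0],1],
    [[0,0,0],[0,0,0],1],
    [[0,0,0],[0,0,0],1]
  ]
}}

```text
time_s: 27.42
tcp_pos: [549.1, 263.5, 12.0]
ee_rot: [3.141, -0.0, 1.398]
ft_force: [-1.0, -1.4, 0.1]
opening: 36.2
grasp_force: 15.0
```

Call:
{"op": "jog_arm", "data": {
  "steps": [
    [[0,0,0],[0,0,0.5],1],
    [[0,0,0],[0,0,1],1],
    [[0,0,0],[0,0,1],1],
    [[0,0,0],[0,0,1],1],
    [[0,0,0],[0,0,1],1],
    [[0,0,0],[0.2,-1,0],1],
    [[0,0,0],[0.2,-1,0],1],
    [[0,0,0],[0.2,-1,0],1],
    [[0,0,0],[0.05,-1,0],1],
    [[0,0,0],[0,-1,0],1]
  ]
}}

```text
time_s: 28.68
tcp_pos: [561.8, 161.4, 101.3]
ee_rot: [-3.141, 0.001, 1.397]
ft_force: [0.8, -0.3, 0.8]
opening: 36.1
grasp_force: 15.0
```

Call:
{"op": "jog_arm", "data": {
  "steps": [
    [[0,0,0],[0,-1,0],1],
    [[0,0,0],[0,-1,0],1],
    [[0,0,0],[0,-1,0],1],
    [[0,0,0],[0,-1,0],1],
    [[0,0,0],[0,-1,0],1],
    [[0,0,0],[0,-1,0],1],
    [[0,0,0],[0,-1,0],1],
    [[0,0,0],[0,-1,0],1],
    [[0,0,0],[0,-1,0],1],
    [[0,0,0],[0,-1,0],1]
  ]
}}

```text
time_s: 29.92
tcp_pos: [561.9, -38.0, 101.7]
ee_rot: [3.142, 0.0, 1.397]
ft_force: [0.9, -0.4, -0.4]
opening: 36.0
grasp_force: 15.0
```

Call:
{"op": "jog_arm", "data": {
  "steps": [
    [[0,0,0],[0,-1,0],1],
    [[0,0,0],[0,-1,0],1],
    [[0,0,0],[0,-1,0],1],
    [[0,0,0],[0,-0.8,0],1],
    [[0,0,0],[0,0,0],1],
    [[0,0,0],[0,0,0],1]
  ]
}}

```text
time_s: 30.68
tcp_pos: [561.9, -111.7, 101.5]
ee_rot: [-3.141, -0.001, 1.398]
ft_force: [0.3, 0.5, -0.7]
opening: 36.0
grasp_force: 15.0
```

Call:
{"op": "jog_arm", "data": {
  "steps": [
    [[0,0,0],[0,0,-1],1],
    [[0,0,0],[0,0,-0.77],1],
    [[0,0,0],[0,0,0],1],
    [[0,0,0],[0,0,0],0.1],
    [[0,0,0],[0,0,0],-0.06],
    [[0,0,0],[0,0,0],-0.06],
    [[0,0,0],[0,0,0.5],-0.06],
    [[0,0,0],[0,0,1],-0.06],
    [[0,0,0],[0,0,0.7],-0.06],
    [[0,0,0],[0,1,0],-0.06]
  ]
}}

```text
time_s: 31.92
tcp_pos: [562.9, -93.9, 111.8]
ee_rot: [3.138, 0.001, 1.394]
ft_force: [-0.4, -0.1, -0.1]
opening: 49.7
grasp_force: 0.0
```

Call:
{"op": "jog_arm", "data": {
  "steps": [
    [[0,0,0],[0,1,0],-0.06],
    [[0,0,0],[0,1,0],-0.06],
    [[0,0,0],[0,1,0],-0.06],
    [[0,0,0],[0,1,0],-0.06],
    [[0,0,0],[0,1,0],-0.06],
    [[0,0,0],[0,1,0],-0.06],
    [[0,0,0],[0,1,0],-0.06],
    [[0,0,0],[0,1,0],-0.06],
    [[0,0,0],[0,1,0],-0.06],
    [[0,0,0],[-0.6,1,0],-0.06]
  ]
}}

```text
time_s: 33.17
tcp_pos: [550.6, 108.7, 110.3]
ee_rot: [3.14, -0.0, 1.397]
ft_force: [0.1, -0.6, -0.4]
opening: 49.5
grasp_force: 0.0
```

Call:
{"op": "jog_arm", "data": {
  "steps": [
    [[0,0,0],[-0.5,1,0],-0.06],
    [[0,0,0],[-0.5,1,0],-0.06],
    [[0,0,0],[-0.5,1,0],-0.06],
    [[0,0,0],[-0.5,1,0],-0.06],
    [[0,0,0],[-0.5,1,0],-0.06],
    [[0,0,0],[-0.5,1,0],-0.06],
    [[0,0,0],[-0.5,1,0],-0.06],
    [[0,0,0],[-0.5,1,0],-0.06],
    [[0,0,0],[0,0.5,0],-0.06],
    [[0,0,0],[0,0,0],-0.06]
  ]
}}

```text
time_s: 34.42
tcp_pos: [470.3, 278.1, 110.3]
ee_rot: [3.141, -0.0, 1.399]
ft_force: [0.7, -0.4, 0.3]
opening: 50.1
grasp_force: 0.0
```

Run:
```python
from h import *
print(state()['tcp_pos']); w=cam('wrist'); candles(w); c=cam('top');saucers(c);candles(c,72)
```

```text
[470.28712877 278.09701265 110.26084412]
cand [354   0  25  58 520] [361.6  29.9] [530.4 420.1]
cand [ 591  105   49   69 2630] [618.2 141. ] [751.6 287.9]
cand [309 219  34  27 251] [325.5 225.4] [471.2 252.5]
cand [ 577  225   63   76 1292] [614.3 263.8] [760.5 158.5]
cand [216 294  20  60 623] [223.4 323.9] [339.4 156.7]
cand [405 294  20  60 618] [416.7 323.8] [551.9 119.3]
cand [ 201  368  324   20 4799] [375.5 379.7] [497.   49.2]
hole [377.1 252.7] [18.1 18.4] z57 [ 397.3 -195.9] z15 [ 393.1 -202.7]
hole [385.4 196.5] [18.8 19. ] z57 [ 554.4 -222.1] z15 [ 556.1 -229.9]
hole [365.6 195.6] [18.7 19.1] z57 [ 557.6 -166.2] z15 [ 559.4 -172. ]
hole [345.7 194.7] [18.8 19. ] z57 [ 560.6 -110.4] z15 [ 562.5 -114.1]
hole [325.8 193.9] [18.9 19. ] z57 [563.5 -54.6] z15 [565.5 -56.2]
hole [305.9 193.2] [18.7 19.1] z57 [566.    1.4] z15 [568.1   1.8]
cand [167  96  49  43 921] [190.9 117.4] [777.9 315.4]
cand [240 128  17  12  73] [249.8 134.3] [730.2 154.5]
cand [ 294  180  104   31 1610] [344.8 195.4] [ 558.  -106.4]
cand [300 187  13  14 139] [305.7 193.5] [564.5   1.6]
cand [320 188  13  13 137] [325.9 193.9] [562.9 -54.1]
cand [340 189  13  13 135] [345.9 194.7] [ 559.9 -109.6]
cand [217 223  13  12 121] [223.2 228.7] [470.6 228.4]
cand [234 232  12  12 120] [239.6 237.4] [446.1 184.1]
cand [251 232  12  13 117] [256.6 238.1] [443.6 137.5]
cand [363 239  28  28 389] [376.8 252.3] [ 399.9 -192.5]
```

The tray was knocked by about -37 mm in y. I'll shift over and look again.

Call:
{"op": "jog_arm", "data": {
  "steps": [
    [[0,0,0],[0,-1,0],-0.06],
    [[0,0,0],[0,-0.83,0],-0.06],
    [[0,0,0],[0,0,0],-0.06],
    [[0,0,0],[0,0,0],-0.06]
  ]
}}

```text
time_s: 35.02
tcp_pos: [470.1, 240.7, 110.4]
ee_rot: [-3.142, -0.001, 1.397]
ft_force: [0.1, -0.4, 0.6]
opening: 49.5
grasp_force: 0.0
```

Run:
```python
from h import *
print(state()['tcp_pos']); w=cam('wrist'); candles(w); c=cam('top');candles(c,18);cv2.imwrite('pics/w3.png',w['frame'])
```

```text
[470.13430664 240.67606776 110.39369492]
cand [353   0  11  28 166] [357.7  13.1] [529.1 395.6]
cand [ 594   61   46   68 2493] [619.4  97.8] [748.5 288.8]
cand [302 183  36  33 911] [319.3 198.5] [469.7 243.9]
cand [ 580  188   60   73 1238] [612.7 227.8] [754.6 162.4]
cand [287 232  34  29 776] [303.5 245.7] [444.8 197.2]
cand [293 274  33  26 651] [309.4 286.7] [442. 149.]
cand [216 294  20  59 577] [223.3 323.6] [338.8 119.9]
cand [405 294  20  59 576] [416.8 323.8] [551.5  81.9]
cand [ 201  368  324   20 4392] [375.5 379.4] [496.4  12.3]
cand [167  96  49  43 912] [190.8 117.3] [791.2 331.5]
cand [239 125  18  15  82] [249.9 134. ] [741.6 162.2]
cand [ 294  180  104   31 1611] [344.8 195.3] [ 560.6 -111. ]
cand [300 187  13  14 137] [305.8 193.5] [567.1   2. ]
cand [320 188  13  13 137] [325.9 193.9] [565.4 -56.1]
cand [340 189  13  13 134] [346.  194.7] [ 562.5 -114.5]
cand [217 223  13  12 122] [223.  228.6] [468.9 240.5]
cand [233 232  13  12 120] [239.5 237.4] [443.2 193.7]
cand [251 232  12  13 117] [256.6 238.1] [440.5 144.6]
cand [363 239  28  28 389] [376.7 252.3] [ 394.5 -201.1]
```

View pics/w3.png

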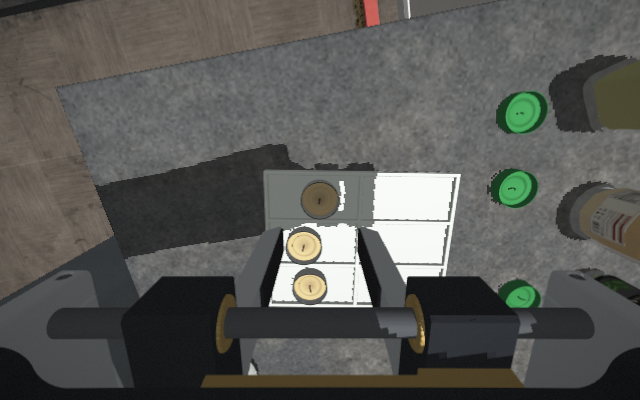

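The wrist view shows candle D at (319,198), centred between the fingers. Picking it.

Call:
{"op": "jog_arm", "data": {
  "steps": [
    [[0,0,0],[0,0.08,-1],-0.06],
    [[0,0,0],[0,0,-1],-0.06],
    [[0,0,0],[0,0,-1],-0.06],
    [[0,0,0],[0,0,-1],-0.06],
    [[0,0,0],[0,0,-0.6],-0.06],
    [[0,0,0],[0,0,-0.33],-0.06],
    [[0,0,0],[0,0,0],1],
    [[0,0,0],[0,0,0],1],
    [[0,0,0],[0,0,0],1],
    [[0,0,0],[0,0,0],1]
  ]
}}

```text
time_s: 36.38
tcp_pos: [470.2, 242.5, 12.0]
ee_rot: [3.141, -0.0, 1.397]
ft_force: [0.4, 0.7, 0.8]
opening: 36.5
grasp_force: 15.0
```

Call:
{"op": "jog_arm", "data": {
  "steps": [
    [[0,0,0],[0,0,0.5],1],
    [[0,0,0],[0,0,1],1],
    [[0,0,0],[0,0,1],1],
    [[0,0,0],[0,0,1],1],
    [[0,0,0],[0,0,1],1],
    [[0,0,0],[0.5,-1,0],1],
    [[0,0,0],[0.5,-1,0],1],
    [[0,0,0],[0.5,-1,0],1],
    [[0,0,0],[0.5,-1,0],1],
    [[0,0,0],[0.5,-1,0],1]
  ]
}}

```text
time_s: 37.62
tcp_pos: [520.3, 141.7, 102.4]
ee_rot: [3.141, -0.0, 1.397]
ft_force: [-0.3, -0.0, -0.4]
opening: 36.2
grasp_force: 15.0
```

Call:
{"op": "jog_arm", "data": {
  "steps": [
    [[0,0,0],[0.5,-1,0],1],
    [[0,0,0],[0.5,-1,0],1],
    [[0,0,0],[0.5,-1,0],1],
    [[0,0,0],[0.45,-1,0],1],
    [[0,0,0],[0,-1,0],1],
    [[0,0,0],[0,-1,0],1],
    [[0,0,0],[0,-1,0],1],
    [[0,0,0],[0,-1,0],1],
    [[0,0,0],[0,-1,0],1],
    [[0,0,0],[0,-1,0],1]
  ]
}}

```text
time_s: 38.88
tcp_pos: [558.2, -58.5, 102.0]
ee_rot: [-3.141, -0.0, 1.397]
ft_force: [-0.2, -0.5, -0.2]
opening: 36.7
grasp_force: 15.0
```

Call:
{"op": "jog_arm", "data": {
  "steps": [
    [[0,0,0],[0,-1,0],1],
    [[0,0,0],[0,-1,0],1],
    [[0,0,0],[0,-1,0],1],
    [[0,0,0],[0,-1,0],1],
    [[0,0,0],[0,-1,0],1],
    [[0,0,0],[0,-0.4,0],1],
    [[0,0,0],[0,0,0],1],
    [[0,0,0],[0,0,0],1]
  ]
}}

```text
time_s: 39.88
tcp_pos: [559.0, -164.6, 101.5]
ee_rot: [-3.141, -0.001, 1.398]
ft_force: [0.1, 0.7, 0.2]
opening: 36.5
grasp_force: 15.0
```

Call:
{"op": "jog_arm", "data": {
  "steps": [
    [[0,0,0],[0,-0.06,-1],1],
    [[0,0,0],[0,0,-0.77],1],
    [[0,0,0],[0,0,0],1],
    [[0,0,0],[0,0,0],0.1],
    [[0,0,0],[0,0,0],-0.06],
    [[0,0,0],[0,0,0],-0.06],
    [[0,0,0],[0,0,0.5],-0.06],
    [[0,0,0],[0,0,1],-0.06],
    [[0,0,0],[0,0,0.7],-0.06],
    [[0,0,0],[0,1,0],-0.06]
  ]
}}

```text
time_s: 41.12
tcp_pos: [559.8, -148.3, 111.8]
ee_rot: [3.138, 0.001, 1.395]
ft_force: [0.6, 0.5, 0.4]
opening: 50.0
grasp_force: 0.0
```

Call:
{"op": "jog_arm", "data": {
  "steps": [
    [[0,0,0],[0,1,0],-0.06],
    [[0,0,0],[0,1,0],-0.06],
    [[0,0,0],[0,1,0],-0.06],
    [[0,0,0],[0,1,0],-0.06],
    [[0,0,0],[0,1,0],-0.06],
    [[0,0,0],[-0.5,1,0],-0.06],
    [[0,0,0],[-0.5,1,0],-0.06],
    [[0,0,0],[-0.5,1,0],-0.06],
    [[0,0,0],[-0.5,1,0],-0.06],
    [[0,0,0],[-0.5,1,0],-0.06]
  ]
}}

```text
time_s: 42.38
tcp_pos: [507.8, 55.3, 109.8]
ee_rot: [-3.14, 0.0, 1.399]
ft_force: [0.2, -0.5, -0.4]
opening: 50.0
grasp_force: 0.0
```

Call:
{"op": "jog_arm", "data": {
  "steps": [
    [[0,0,0],[-0.5,1,0],-0.06],
    [[0,0,0],[-0.5,1,0],-0.06],
    [[0,0,0],[-0.5,1,0],-0.06],
    [[0,0,0],[-0.5,1,0],-0.06],
    [[0,0,0],[-0.5,1,0],-0.06],
    [[0,0,0],[-0.5,1,0],-0.06],
    [[0,0,0],[-0.2,1,0],-0.06],
    [[0,0,0],[0,0,0],-0.06],
    [[0,0,0],[0,0,0],-0.06]
  ]
}}

```text
time_s: 43.5
tcp_pos: [444.7, 192.8, 110.1]
ee_rot: [-3.142, 0.001, 1.398]
ft_force: [-0.2, -1.4, -0.6]
opening: 49.9
grasp_force: 0.0
```

Run:
```python
from h import *
print(state()['tcp_pos']); w=cam('wrist'); candles(w); c=cam('top');saucers(c);candles(c,72)
```

```text
[444.70380834 192.75398524 110.11101009]
cand [631  13   9  53 326] [635.8  38.8] [730.8 287.2]
cand [611 139  29  59 716] [624.  168.8] [733.5 174.6]
cand [302 182  36  33 905] [319.5 198.1] [444.5 196.3]
cand [308 229  35  29 787] [324.8 243.1] [441.6 148.2]
cand [216 294  19  59 528] [223.1 323.7] [313.2  71.7]
cand [406 294  19  59 542] [417.  323.8] [526.3  33.9]
cand [ 202  369  322   18 4276] [376.7 379.4] [472.5 -36. ]
hole [377.1 252.7] [18.1 18.4] z57 [ 397.3 -195.9] z15 [ 393.1 -202.7]
hole [385.4 196.5] [18.8 19. ] z57 [ 554.4 -222.1] z15 [ 556.1 -229.9]
hole [365.6 195.5] [18.8 19.1] z57 [ 557.7 -166.2] z15 [ 559.5 -171.9]
hole [345.7 194.7] [18.8 19. ] z57 [ 560.6 -110.4] z15 [ 562.5 -114.1]
hole [325.8 193.9] [18.9 19.1] z57 [563.4 -54.6] z15 [565.4 -56.2]
hole [305.9 193.3] [18.6 19.1] z57 [565.9   1.2] z15 [568.    1.7]
cand [167  96  49  43 916] [190.9 117.4] [777.9 315.5]
cand [239 125  18  15  83] [249.8 133.9] [731.2 154.3]
cand [ 294  180  104   31 1747] [346.5 195.4] [ 557.9 -111.1]
cand [300 187  13  14 138] [305.8 193.5] [564.4   1.6]
cand [320 188  13  13 137] [325.9 193.9] [562.9 -54.1]
cand [340 189  13  13 135] [345.9 194.7] [ 559.9 -109.6]
cand [237 232   9  12  73] [241.4 238.1] [444.2 179. ]
cand [251 232  12  13 119] [256.6 238. ] [443.8 137.7]
cand [363 239  28  28 388] [376.7 252.3] [ 399.8 -192.5]
```

Call:
{"op": "jog_arm", "data": {
  "steps": [
    [[0,0,0],[0,0.12,-1],-0.06],
    [[0,0,0],[0,0,-1],-0.06],
    [[0,0,0],[0,0,-1],-0.06],
    [[0,0,0],[0,0,-1],-0.06],
    [[0,0,0],[0,0,-0.6],-0.06],
    [[0,0,0],[0,0,-0.31],-0.06],
    [[0,0,0],[0,0,0],1],
    [[0,0,0],[0,0,0],1],
    [[0,0,0],[0,0,0],1],
    [[0,0,0],[0,0,0],1]
  ]
}}

```text
time_s: 44.85
tcp_pos: [445.1, 195.8, 12.4]
ee_rot: [3.141, -0.0, 1.398]
ft_force: [0.1, 0.3, 1.3]
opening: 36.5
grasp_force: 15.0
```

Call:
{"op": "jog_arm", "data": {
  "steps": [
    [[0,0,0],[0,0,0.5],1],
    [[0,0,0],[0,0,1],1],
    [[0,0,0],[0,0,1],1],
    [[0,0,0],[0,0,1],1],
    [[0,0,0],[0,0,1],1],
    [[0,0,0],[0.5,-1,0],1],
    [[0,0,0],[0.5,-1,0],1],
    [[0,0,0],[0.5,-1,0],1],
    [[0,0,0],[0.5,-1,0],1],
    [[0,0,0],[0.5,-1,0],1]
  ]
}}

```text
time_s: 46.1
tcp_pos: [495.2, 94.9, 102.8]
ee_rot: [3.141, -0.0, 1.397]
ft_force: [0.6, -0.3, -0.6]
opening: 36.5
grasp_force: 15.0
```

Call:
{"op": "jog_arm", "data": {
  "steps": [
    [[0,0,0],[0.5,-1,0],1],
    [[0,0,0],[0.5,-1,0],1],
    [[0,0,0],[0.5,-1,0],1],
    [[0,0,0],[0.5,-1,0],1],
    [[0,0,0],[0.5,-1,0],1],
    [[0,0,0],[0.5,-1,0],1],
    [[0,0,0],[0,-1,0],1],
    [[0,0,0],[0,-1,0],1],
    [[0,0,0],[0,-1,0],1],
    [[0,0,0],[0,-1,0],1]
  ]
}}

```text
time_s: 47.35
tcp_pos: [554.8, -105.0, 102.8]
ee_rot: [3.141, 0.0, 1.397]
ft_force: [0.8, -0.1, 0.6]
opening: 36.6
grasp_force: 15.0
```

Call:
{"op": "jog_arm", "data": {
  "steps": [
    [[0,0,0],[0,-1,0],1],
    [[0,0,0],[0,-1,0],1],
    [[0,0,0],[0,-1,0],1],
    [[0,0,0],[0,-1,0],1],
    [[0,0,0],[0,-1,0],1],
    [[0,0,0],[0,-0.85,0],1],
    [[0,0,0],[0,0,0],1],
    [[0,0,0],[0,0,0],1]
  ]
}}

```text
time_s: 48.35
tcp_pos: [555.0, -220.5, 101.9]
ee_rot: [-3.141, -0.001, 1.398]
ft_force: [-0.1, 0.3, -0.5]
opening: 36.9
grasp_force: 15.0
```

Call:
{"op": "jog_arm", "data": {
  "steps": [
    [[0,0,0],[0.04,-0.07,-1],1],
    [[0,0,0],[0,0,-0.8],1],
    [[0,0,0],[0,0,0],1],
    [[0,0,0],[0,0,0],0.1],
    [[0,0,0],[0,0,0],-0.06],
    [[0,0,0],[0,0,0],-0.06],
    [[0,0,0],[0,0,0.5],-0.06],
    [[0,0,0],[0,0,1],-0.06],
    [[0,0,0],[0,0,0.7],-0.06],
    [[0,0,0],[0,1,0],-0.06]
  ]
}}

```text
time_s: 49.6
tcp_pos: [556.5, -204.4, 111.7]
ee_rot: [3.138, 0.002, 1.394]
ft_force: [-0.5, 1.0, 0.1]
opening: 49.7
grasp_force: 0.0
```

Call:
{"op": "jog_arm", "data": {
  "steps": [
    [[0,0,0],[0,1,0],-0.06],
    [[0,0,0],[0,1,0],-0.06],
    [[0,0,0],[0,1,0],-0.06],
    [[0,0,0],[0,1,0],-0.06],
    [[0,0,0],[0,1,0],-0.06],
    [[0,0,0],[-0.5,1,0],-0.06],
    [[0,0,0],[-0.5,1,0],-0.06],
    [[0,0,0],[-0.5,1,0],-0.06],
    [[0,0,0],[-0.5,1,0],-0.06],
    [[0,0,0],[-0.5,1,0],-0.06]
  ]
}}

```text
time_s: 50.85
tcp_pos: [505.3, -1.5, 110.1]
ee_rot: [3.141, -0.0, 1.398]
ft_force: [-0.2, 0.5, 0.0]
opening: 49.6
grasp_force: 0.0
```

Call:
{"op": "jog_arm", "data": {
  "steps": [
    [[0,0,0],[-0.5,1,0],-0.06],
    [[0,0,0],[-0.5,1,0],-0.06],
    [[0,0,0],[-0.5,1,0],-0.06],
    [[0,0,0],[-0.5,1,0],-0.06],
    [[0,0,0],[-0.5,1,0],-0.06],
    [[0,0,0],[-0.5,1,0],-0.06],
    [[0,0,0],[-0.2,1,0],-0.06],
    [[0,0,0],[0,0.4,0],-0.06],
    [[0,0,0],[0,0,0],-0.06],
    [[0,0,0],[0,0,0],-0.06]
  ]
}}

```text
time_s: 52.1
tcp_pos: [442.0, 144.4, 110.1]
ee_rot: [3.141, 0.0, 1.396]
ft_force: [-0.3, -0.1, -0.4]
opening: 49.6
grasp_force: 0.0
```

Run:
```python
from h import *
print(state()['tcp_pos']); w=cam('wrist'); candles(w); c=cam('top');saucers(c)
f=c['frame'][180:270,290:420]; cv2.imwrite('pics/t4.png',cv2.resize(f,None,fx=6,fy=6,interpolation=cv2.INTER_CUBIC))
```

```text
[442.01621002 144.36249185 110.1193941 ]
cand [618  87  22  57 651] [628.9 117.1] [730.2 173.8]
cand [302 183  36  33 908] [319.4 198.5] [441.7 147.6]
cand [476 269  36  39 263] [497.3 288.5] [612.1  15.3]
cand [216 294  19  59 527] [223.1 323.8] [310.5  23.4]
cand [406 294  19  59 542] [417.  323.8] [523.5 -14.6]
cand [ 202  369  322   18 4254] [376.9 379.4] [469.7 -84.4]
hole [377.1 252.7] [18.1 18.4] z57 [ 397.3 -195.9] z15 [ 393.1 -202.7]
hole [385.3 196.5] [18.6 19. ] z57 [ 554.4 -221.9] z15 [ 556.1 -229.7]
hole [365.5 195.5] [18.9 19. ] z57 [ 557.7 -166.1] z15 [ 559.5 -171.8]
hole [345.7 194.7] [18.8 18.9] z57 [ 560.6 -110.4] z15 [ 562.5 -114. ]
hole [325.8 193.9] [18.9 19.1] z57 [563.6 -54.5] z15 [565.6 -56.1]
hole [305.9 193.2] [18.7 19.1] z57 [566.    1.4] z15 [568.1   1.8]
```

View pics/t4.png

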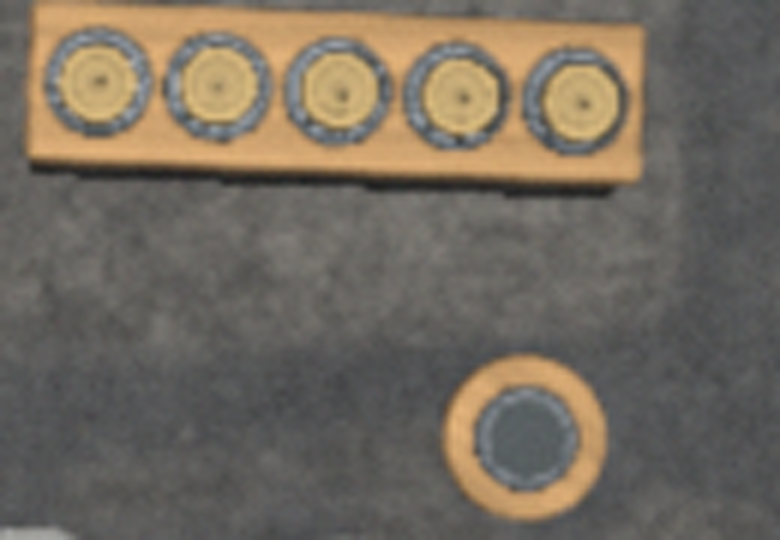

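All five placed candles sit centred in the holder saucers, at crop (98,82) to (582,103). The stand is still at (525,437). Now the last candle.

Call:
{"op": "jog_arm", "data": {
  "steps": [
    [[0,0,0],[0,0.1,-1],-0.06],
    [[0,0,0],[0,0,-1],-0.06],
    [[0,0,0],[0,0,-1],-0.06],
    [[0,0,0],[0,0,-1],-0.06],
    [[0,0,0],[0,0,-0.6],-0.06],
    [[0,0,0],[0,0,-0.32],-0.06],
    [[0,0,0],[0,0,0],1],
    [[0,0,0],[0,0,0],1],
    [[0,0,0],[0,0,0],1],
    [[0,0,0],[0,0,0],1]
  ]
}}

```text
time_s: 53.45
tcp_pos: [441.9, 147.4, 12.0]
ee_rot: [3.141, -0.0, 1.398]
ft_force: [-0.5, -0.9, 0.6]
opening: 36.7
grasp_force: 15.0
```

Call:
{"op": "jog_arm", "data": {
  "steps": [
    [[0,0,0],[0,0,0.5],1],
    [[0,0,0],[0,0,1],1],
    [[0,0,0],[0,0,1],1],
    [[0,0,0],[0,0,1],1],
    [[0,0,0],[0,-1,0],1],
    [[0,0,0],[0,-1,0],1],
    [[0,0,0],[0,-1,0],1],
    [[0,0,0],[0,-1,0],1],
    [[0,0,0],[0,-1,0],1],
    [[0,0,0],[0,-1,0],1]
  ]
}}

```text
time_s: 54.7
tcp_pos: [441.8, 26.5, 82.3]
ee_rot: [3.141, -0.0, 1.397]
ft_force: [-0.9, -0.6, -0.5]
opening: 36.8
grasp_force: 15.0
```

Call:
{"op": "jog_arm", "data": {
  "steps": [
    [[0,0,0],[0,-1,0],1],
    [[0,0,0],[0,-1,0],1],
    [[0,0,0],[0,-1,0],1],
    [[0,0,0],[0,-1,0],1],
    [[0,0,0],[0,-1,0],1],
    [[0,0,0],[-0.4,-1,0],1],
    [[0,0,0],[-0.4,-1,0],1],
    [[0,0,0],[-0.4,-1,0],1],
    [[0,0,0],[-0.4,-1,0],1],
    [[0,0,0],[-0.4,-1,0],1]
  ]
}}

```text
time_s: 55.95
tcp_pos: [401.5, -173.5, 82.3]
ee_rot: [3.141, 0.0, 1.397]
ft_force: [-0.8, 0.6, 0.7]
opening: 36.5
grasp_force: 15.0
```

Call:
{"op": "jog_arm", "data": {
  "steps": [
    [[0,0,0],[-0.4,-1,0],1],
    [[0,0,0],[0,-0.45,0],1],
    [[0,0,0],[0,0,-1],1],
    [[0,0,0],[0,0,-0.8],1],
    [[0,0,0],[0,0,0],1],
    [[0,0,0],[0,0,0],1]
  ]
}}

```text
time_s: 56.7
tcp_pos: [394.2, -201.7, 46.2]
ee_rot: [3.141, 0.0, 1.398]
ft_force: [0.9, 0.0, -0.4]
opening: 36.6
grasp_force: 15.0
```

Run:
```python
from h import *
w=cam('wrist'); cv2.imwrite('pics/w5.png',w['frame']); print(state()['tcp_pos'])
```

```text
[ 394.32321372 -201.84021172   46.26479875]
```

View pics/w5.png

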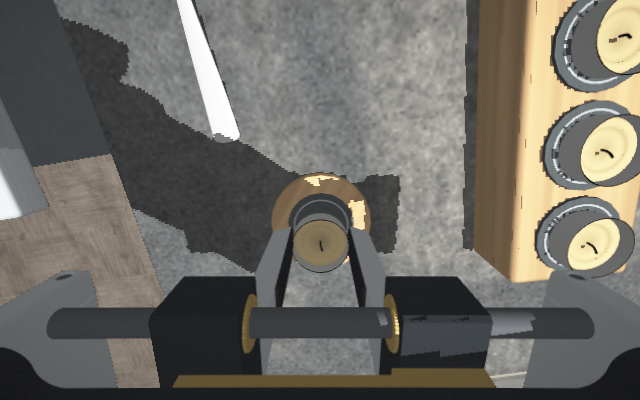

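The candle, at (320,243), is centred over the stand. Lowering, releasing, and backing off.

Call:
{"op": "jog_arm", "data": {
  "steps": [
    [[0,0,0],[0,-0.04,-0.8],1],
    [[0,0,0],[0,0,-0.32],1],
    [[0,0,0],[0,0,0],1],
    [[0,0,0],[0,0,0],0.1],
    [[0,0,0],[0,0,0],-0.06],
    [[0,0,0],[0,0,0],-0.06],
    [[0,0,0],[0,0,0.5],-0.06],
    [[0,0,0],[0,0,1],-0.06],
    [[0,0,0],[0,0,1],-0.06],
    [[0,0,0],[0,0,1],-0.06]
  ]
}}

```text
time_s: 58.0
tcp_pos: [393.7, -202.6, 94.5]
ee_rot: [3.141, -0.0, 1.397]
ft_force: [-0.3, 0.5, 0.0]
opening: 49.9
grasp_force: 0.0
```

Call:
{"op": "jog_arm", "data": {
  "steps": [
    [[0,0,0],[0,0,1],-0.06],
    [[0,0,0],[0,0,1],-0.06],
    [[0,0,0],[0.3,1,1],-0.06],
    [[0,0,0],[0.3,1,0],-0.06],
    [[0,0,0],[0.3,1,0],-0.06],
    [[0,0,0],[0.3,1,0],-0.06],
    [[0,0,0],[0.3,1,0],-0.06],
    [[0,0,0],[0.3,1,0],-0.06],
    [[0,0,0],[0.3,1,0],-0.06],
    [[0,0,0],[0.3,1,0],-0.06]
  ]
}}

```text
time_s: 59.25
tcp_pos: [441.8, -41.9, 153.9]
ee_rot: [3.141, -0.0, 1.397]
ft_force: [-0.4, 0.0, -0.1]
opening: 50.0
grasp_force: 0.0
```

Call:
{"op": "jog_arm", "data": {
  "steps": [
    [[0,0,0],[0.3,1,0],-0.06],
    [[0,0,0],[0.3,1,0],-0.06],
    [[0,0,0],[0,1,0],-0.06],
    [[0,0,0],[0,1,0],-0.06],
    [[0,0,0],[0,1,0],-0.06],
    [[0,0,0],[0,1,0],-0.06],
    [[0,0,0],[0,1,0],-0.06],
    [[0,0,0],[0,1,0],-0.06],
    [[0,0,0],[0,0,0],-0.06],
    [[0,0,0],[0,0,0],-0.06]
  ]
}}

```text
time_s: 60.5
tcp_pos: [453.6, 116.5, 153.6]
ee_rot: [3.141, 0.0, 1.397]
ft_force: [0.9, -0.5, 0.5]
opening: 49.7
grasp_force: 0.0
```

Run:
```python
from h import *
print(state()['tcp_pos']); c=cam('top');saucers(c);candles(c,30)
f=c['frame'][180:270,290:420]; cv2.imwrite('pics/t5.png',cv2.resize(f,None,fx=6,fy=6,interpolation=cv2.INTER_CUBIC))
```

```text
[453.63538646 116.50130456 153.60684738]
hole [377.  252.6] [16.9 17.4] z57 [ 397.5 -195.7] z15 [ 393.4 -202.5]
hole [385.3 196.5] [18.5 19.1] z57 [ 554.3 -221.8] z15 [ 556.  -229.6]
hole [365.6 195.6] [18.8 19. ] z57 [ 557.6 -166.2] z15 [ 559.4 -171.9]
hole [345.7 194.7] [18.8 19. ] z57 [ 560.6 -110.4] z15 [ 562.5 -114.1]
hole [325.8 193.9] [18.9 19.1] z57 [563.6 -54.5] z15 [565.6 -56.1]
hole [306.  193.3] [18.7 19. ] z57 [565.9   1.1] z15 [568.    1.6]
cand [167  96  49  43 917] [190.9 117.4] [788.1 327.7]
cand [239 126  18  14  83] [249.7 134.2] [738.8 160.9]
cand [ 294  180  104   31 1891] [349.5 195.5] [ 559.5 -123.5]
cand [300 187  13  14 139] [305.7 193.5] [566.6   2. ]
cand [320 188  13  13 137] [325.9 193.9] [564.9 -55.7]
cand [340 189  13  13 135] [346.  194.7] [ 561.8 -113.5]
cand [363 239  28  28 521] [377.1 252.6] [ 394.9 -200.2]
```

View pics/t5.png

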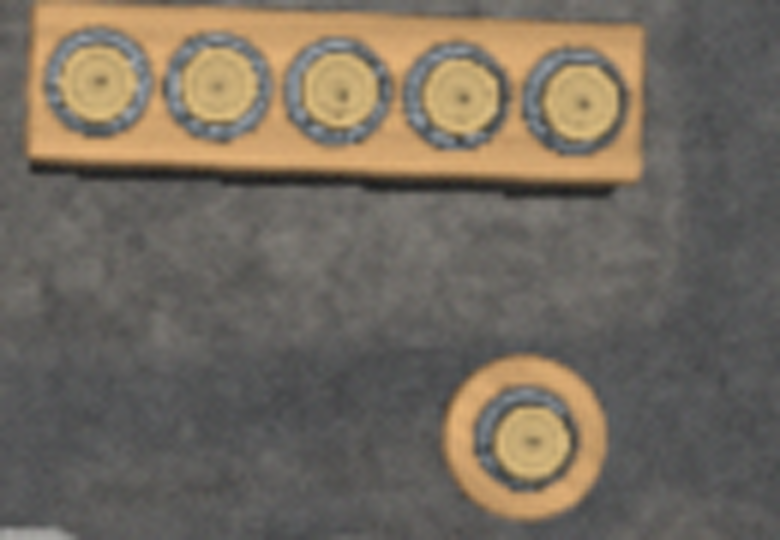

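All six candles sit centred in their saucers, five on the holder and one on the stand at (530,440). Handing in.

```bash
python3 -c "
from bench import *
print(job_done())"
```

```text
the job is handed in; nothing more can be done
None
```

The job is handed in: the holder lies on its back, and all six tea lights stand centred on their own saucers (five on the holder, one on the stand), as the last top-camera picture shows; the hand-in gave no verdict.

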